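Fetch the paint jar from the flap-top box

ROBOT

A 6-joint arm with a two-finger parallel gripper is mounted at the origin on the work surface. World frame = base frame: x ahead of the robot, y to its left, z up, the work surface at z = 0. Lengths are in m, angles in rad, forces in N, time in s.
With the tool pointing down it reaches from about 0.35 to 0.925 m from the base axis. Payload 6.4 kg.
Tool frame: the origin (TCP) lies on the front face of the gripper's body, between the roots of the fingers; the fingertips stand 73 mm ahead of it and the grasp point (between the pads) lies 54 mm ahead of it (arm.tips_ahead is the distance from the TCP to the fingertips, in m); z points along the fingers, y is the direction in which the jaws open and shut (so a half turn about z gives the same grasp; the last joint's range is limited). The gripper opens to 85 mm and grips with 20 to 120 N. Pads are 22 mm wide; open, the fingers measure 114 mm over their backs; the gripper's body (76 mm by 85 mm) begins 54 mm behind the grasp point. The pads swing forward as they close: fully open they stand 13 mm farther back than shut.
Start: joints at [1.095, 0.245, 1.558, -0, 1.339, -0.174], TCP at [0.193, 0.621, 0.304] pointing down, gripper open.
Joint ranges: [-3.13, 3.13], [-1.02, 2.26], [0.13, 2.54], [-0.95, 4.09], [0.21, 2.88], [-2.74, 2.74]. Speed limits (rad/s): [2.57, 2.57, 3.14, 3.14, 3.14, 3.14].

INTERFACE

Orientations are given as a unit quaternion [w, x, y, z].
In Python, from station import sensors, cams, order, arm gives the robot as it stands. The module is installed in compiled form; this text tells all that it offers.
- The arm moves only by the tool play_rows, never from a script. Its argument "increments" is a list of rows, each a list of 3 entries, a list of its own where there are three numbers: the closure, from 0 (fully open) to 1 (shut), then the shift along the tool's x, y, z in m, then the turn, a rotation vector about the tool's x, y, z in rad. A call has exactly 8 rows; each row shifts and turns the commanded pose from where the row before left it, along the tool's axes as they then stand; what a row does not reach is not made up. A row lasts 1/10 s, in which the tool goes at most 50 mm and 8.59 degrees, less where a joint would pass 70% of its speed; a pose out of reach is approached as far as the arm can. A call with a gripper value outside its range is refused whole. The fingers move at their own pace and stop on an object; "force" is the grip in N (left out, the last holds). Time passes only in rows, so rows that do not move let the fingers close, or fill a call up. It gives the time, the measured TCP pose, the force and the opening at its end, in the units of the state.
- sensors.read_state(): the state, without advancing time (a new reading comes with each control period).
- cams.capture(name): name is "scene" or "top"; returns a dict with "image" (400x640x3 uint8, red, green, blue), "depth" (400x640 float32, m along the optical axis (not along the pixel's ray), 0 where there is no reading), "fx", "fy", "cx", "cy" (pixels), "k1" (the pictures are not rectified: a ray, as slopes to the right and down, at radius r is drawn at 1 + k1 r^2 times it, then the intrinsics apply), "rvec" (rotation vector, rad) and "tvec" (3), from world to camera coordinates, as OpenCV has them. Camera axes: x right, y down, z forward; pixel columns grow to the right and rows downward; lengths in m; the calibration is good to about 2 mm. A picture is of the moment at which its call begins.
- order.finish_job(): hands the job in, once; it reports no verdict.
The state is a dict: "clock": time; "qpos": joint angles; "joint_vel": joint speeds; "effort": joint torques, N m; "tool_pos": TCP position; "ee_rot": TCP orientation; "wrist_force": force on the tool from outside, world axes, zero at the start; "wrist_torque": the same for the moment, N m; "grip_width": finger opening in m.
Only numpy, scipy, OpenCV 4.12 (cv2) and the standard library are available. Lean on these libraries where they do the work, as an engineer would, in place of code of your own. Each camera call takes 0.05 s, during which the arm holds its last target. There are 200 camera calls.

TASK

On the modelling bench, swing the clear flap of the wooden storage box up and back until it stays open by itself, then take out the round screw-top jar (not the square bottle or the flat tin) and set it gently down, standing upright, on the floor of the shallow square wooden tray. Keep the jar upright all the way and do not drop it; the flap may be left open.

Things in the scene. Friction and masses are not known exactly. Their poses are not given: they have to be found in the camera images.
- flap (a joint): Hinge of the clear flap on the plywood box, rad: 0 shut and level, 1.57 upright, 1.9 leaning back on its stop. No spring, 140 g: falls shut below 1.57, falls open beyond. Hinge line: rear top edge of the box, parallel to the bar. Box fixed, 130 mm front to back, 274 wide, 67 tall with flap shut (60 without), walls and floor 5 mm thick.
- flap_bar (a point): Middle of the flap's pull bar: round steel rod 10 mm thick, 120 long, in the flap's plane, 40 mm clear in front of flap and box, on a leg at each end; free all round, so it turns in a grip from above. x points from bar to hinge line, 175 mm away; y along the bar; z up when shut, bar then 63.5 mm above the bench, box centre 110 mm away along x.
- jar_mid (a point): Centre, half-way up, of the round white jar with grey screw cap standing in the box: 40 mm diameter, 50 tall (top 15 mm is the cap, 36 diameter), about 80 g; z up. Beside it in the box, in any order, a square white bottle (36 mm square, 50 tall, narrow cap) and a flat tin (56 diameter, 25 tall), their centres 75 mm or more from the jar's.
- tray: Shallow square plywood tray, open on top, fixed on the bench, 110 x 110 x 14 mm, walls and floor 4 mm thick (inside 102 x 102 mm, floor 4 mm above the bench). Origin at the centre of its underside, x and y along its sides, z up.
Not all that is in view belongs to the job. Several things have the shape of the tray; the one meant has the colours described above.

How it is judged:
On the way:
1. the flap is swung back past upright so that it stays open (value of joint flap above 1.65 rad), for 0.2 s.
At the end, for the whole second after the job is handed in: The round jar stands upright (within 10 degrees) and at rest on the floor of the square tray, anywhere inside its walls (centre within 35 mm of the tray's centre along each side); the flap may be open or shut (x of jar_mid in the frame of tray between -0.035 and 0.035 m and y of jar_mid in the frame of tray between -0.035 and 0.035 m and z of jar_mid in the frame of tray between 0.022 and 0.035 m and angle between jar_mid's own z axis and vertical below 0.17 rad and linear speed of jar below 0.02 m/s); the robot touches nothing.
It fails at once if the jar is tipped more than 45 degrees (angle between jar_mid's own z axis and vertical above 0.785 rad).
It fails at once if the jar is dropped from more than about 35 mm above the tray or bench (height (world z) of jar_mid above 0.065 m and contact force between jar and anything else below 0.02 N).
It also fails if it takes over 56 s, if anything falls off the work surface, if the arm or the gripper's body presses on something with over 40 N, if the wrist force passes 120 N, or if a joint passes its speed limit or range.

## Working session

There is one attempt and no reset: what is moved stays moved. The work goes in short steps, Python scripts to look and compute and a tool call to move; the robot and the scene stay as the last step left them, time stands still between calls to the robot, and variables do not carry over. Pictures are saved under pics/ and viewed, about 8 in all and at most 12, crops included, and the job is handed in when it is done.

Besides the shell and the picture viewer there is one more tool, called after "Request:" as name(argument=value, ...) on one line, values as JSON. play_rows: Moves the arm, as the interface text tells. Its arguments: {"type":"object","properties":{"increments":{"type":"array"},"force":{"type":"number"}},"required":["increments"]}

```bash
mkdir -p pics
cat > h.py <<'E'
import numpy as np,cv2
from station import sensors,cams,order,arm
def ray(c,u,v):
    x=(u-c['cx'])/c['fx'];y=(v-c['cy'])/c['fy'];rd=np.hypot(x,y);r=rd
    for _ in range(20): r=rd/(1+c['k1']*r*r)
    s=r/rd if rd>0 else 1
    R=cv2.Rodrigues(np.array(c['rvec'],float))[0];t=np.array(c['tvec'],float).ravel()
    return -R.T@t,R.T@np.array([x*s,y*s,1.]),R,t
def onz(c,u,v,z):
    o,d,_,_=ray(c,u,v);return o+d*(z-o[2])/d[2]
def dep(c,u,v):
    o,d,_,_=ray(c,u,v);return o+d*c['depth'][int(v),int(u)]
def save(n,im): cv2.imwrite('pics/'+n+'.png',im[...,::-1])
def st():
    s=sensors.read_state()
    for k in('clock','tool_pos','ee_rot','wrist_force','grip_width','qpos'):print(k,np.round(s[k],4))
E
python3 - <<'E'
from h import *
for n in('scene','top'):
    c=cams.capture(n);save(n+'0',c['image']);np.save(n+'0.npy',c,allow_pickle=True)
    print(n,c['fx'],c['cx'],c['cy'],c['k1'],ray(c,320,200)[:2])
st()
E
```

```text
scene 489.01759701228036 319.75870814650693 201.85924510286367 0.0151003328861549 (array([ 0.84315735, -0.39159783,  0.82577694]), array([-0.38310106,  0.38865321, -0.83797193]))
top 370.4550862922406 312.0327418741853 201.39732279809743 -0.04103706161092372 (array([ 0.40143939, -0.03615782,  0.98488742]), array([ 0.0945904 , -0.04557884, -0.99471202]))
clock 0.1
tool_pos [0.193  0.6203 0.3029]
ee_rot [-3.000e-04  1.503e-01  9.886e-01 -8.000e-04]
wrist_force [ 0.2987 -0.1378 -0.0144]
grip_width 0.0856
qpos [ 1.0949  0.2457  1.5589  0.      1.3387 -0.1741]
```

View pics/scene0.png

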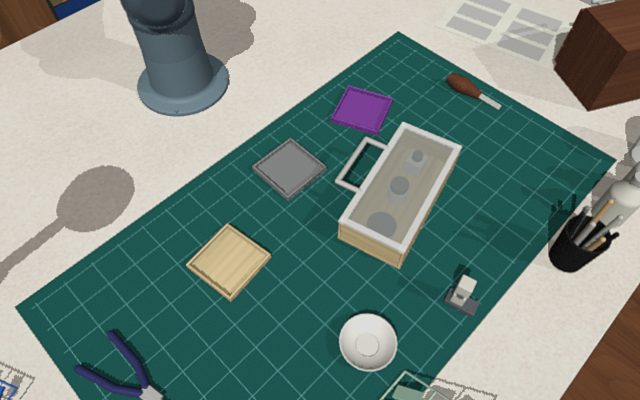

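View pics/top0.png

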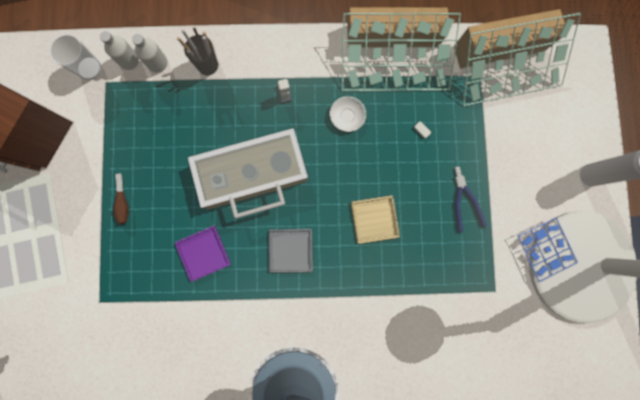

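The scene view shows the box at (400,195), its bar at (362,163), and things under the flap at (418,157), (400,187) and (382,225). Tray lookalikes are purple (362,110), grey (290,168) and plywood (229,262). I choose plywood, which is at (376,220) in the top view. For the jar the candidates in the top view are (218,180), (249,171) and (281,162), so I'll check those in a close crop.

Run:
```python
from h import *
T=np.load('top0.npy',allow_pickle=True).item();S=np.load('scene0.npy',allow_pickle=True).item()
a=cv2.resize(T['image'][120:225,180:315],None,fx=4,fy=4,interpolation=cv2.INTER_CUBIC)[:420]
b=cv2.resize(S['image'][115:275,330:470],None,fx=2.6,fy=2.6,interpolation=cv2.INTER_CUBIC)[:420]
h=max(a.shape[0],b.shape[0]);z=lambda i:np.pad(i,((0,h-i.shape[0]),(0,0),(0,0)))
i=np.hstack([z(a),z(b)]);i=cv2.resize(i,None,fx=800/i.shape[1],fy=800/i.shape[1]);print(i.shape);save('crop',i)
# tray by colour
def tray(c,r):
    hsv=cv2.cvtColor(c['image'],cv2.COLOR_RGB2HSV);u0,v0,u1,v1=r
    m=np.zeros(hsv.shape[:2],np.uint8);m[v0:v1,u0:u1]=cv2.inRange(hsv,(8,40,110),(32,255,255))[v0:v1,u0:u1]
    k=max(cv2.findContours(m,0,2)[0],key=cv2.contourArea);q=cv2.minAreaRect(k);p=cv2.boxPoints(q)
    w=np.array([onz(c,*x,.014) for x in p]);print(q,'\n',w.round(4),w.mean(0).round(4))
tray(T,(335,180,415,260));tray(S,(170,210,290,320))
```

```text
(372, 800, 3)
((374.9102783203125, 219.3143768310547), (43.170902252197266, 42.53894805908203), 80.90972137451172) 
 [[ 0.4884 -0.1611  0.014 ]
 [ 0.5039 -0.2736  0.014 ]
 [ 0.3908 -0.2869  0.014 ]
 [ 0.3761 -0.1753  0.014 ]] [ 0.4398 -0.2242  0.014 ]
((228.2986602783203, 260.2715148925781), (58.388004302978516, 65.65286254882812), 42.273685455322266) 
 [[ 0.3958 -0.2889  0.014 ]
 [ 0.3729 -0.1663  0.014 ]
 [ 0.4951 -0.1645  0.014 ]
 [ 0.51   -0.2816  0.014 ]] [ 0.4434 -0.2253  0.014 ]
```

View pics/crop.png

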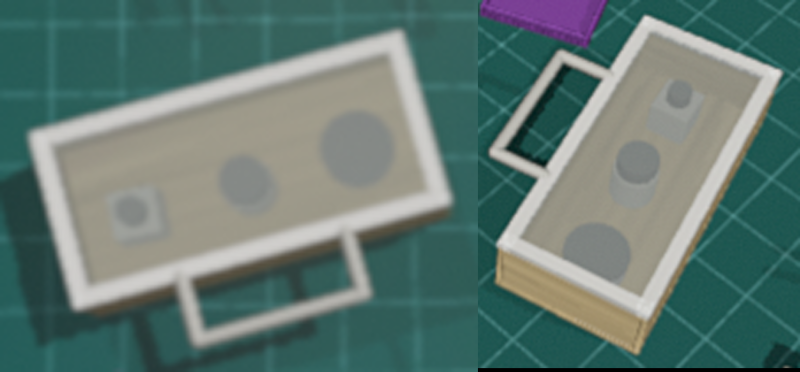

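The crop shows a square bottle with a narrow cap at the left, a round jar with a wide cap in the middle (top view ≈(249,171), scene ≈(399,185)), and a flat tin at the right. The jar is the middle one. Next I locate the bar, box and jar.

Run:
```python
from h import *
T=np.load('top0.npy',allow_pickle=True).item();S=np.load('scene0.npy',allow_pickle=True).item()
k=800/904
t=lambda x,y:(180+x/k/4,120+y/k/4)
s=lambda x,y:(330+(x/k-540)/2.6,115+y/k/2.6)
cor=np.array([onz(T,*t(*p),.067) for p in[(30,133),(402,30),(452,205),(78,308)]])
cs=np.array([onz(S,*s(*p),.067) for p in[(648,17),(782,72),(640,312),(498,243)]])
print('cornT',cor[:,:2].round(4),cor.mean(0)[:2]);print('cornS',cs[:,:2].round(4),cs.mean(0)[:2])
bt=np.array([onz(T,*t(*p),.0635) for p in[(203,339),(365,292)]]);bs=np.array([onz(S,*s(*p),.0635) for p in[(562,56),(493,153)]])
for n,b in(('T',bt),('S',bs)):
    d=b[1]-b[0];print('bar',n,b[:,:2].round(4),b.mean(0)[:2].round(4),np.hypot(*d[:2]),np.degrees(np.arctan2(d[0],-d[1])))
print('jar',onz(T,*t(245,178),.055),onz(S,*s(638,162),.055))
e=cor[1]-cor[0];print('ang long T',np.degrees(np.arctan2(e[0],-e[1])),np.hypot(*e[:2]));e=cor[2]-cor[3];print(np.degrees(np.arctan2(e[0],-e[1])))
```

```text
cornT [[ 0.6029  0.2493]
 [ 0.6724 -0.0159]
 [ 0.5449 -0.0488]
 [ 0.4776  0.2146]] [0.57446487 0.09981796]
cornS [[ 0.4852  0.2179]
 [ 0.6079  0.25  ]
 [ 0.6691 -0.0161]
 [ 0.5514 -0.0475]] [0.57840959 0.10107719]
bar T [[0.4542 0.1279]
 [0.4848 0.0138]] [0.4695 0.0709] 0.11812214465326652 15.01928501187303
bar S [[0.4588 0.1323]
 [0.4876 0.0141]] [0.4732 0.0732] 0.12159470173135097 13.690271229473625
jar [0.56943188 0.09880527 0.055     ] [0.57585062 0.0969135  0.055     ]
ang long T 14.680455268767044 0.2741397868144302
14.323916362600164
```

Request:
play_rows(increments=[[0.67,[0,0,0],[0,0,0.127]],[0.67,[0,0,0],[0,0,0.127]],[0.67,[0,0,0],[0,0,0.127]],[0.67,[0,0,0],[0,0,0.127]],[0.67,[0,0,0],[0,0,0.127]],[0.67,[0,0,0],[0,0,0.127]],[0.67,[0,0,0],[0,0,0.127]],[0.67,[0,0,0],[0,0,0.127]]], force=25)

```text
clock: 0.9
tool_pos: [0.1931, 0.6204, 0.3032]
ee_rot: [0.0, 0.614, 0.789, -0.001]
wrist_force: [-0.1, 0.4, 0.8]
grip_width: 0.0285
```

Request:
play_rows(increments=[[0.67,[-0.025,0.006,0],[0,0,0]],[0.67,[-0.04,0.009,0],[0,0,0]],[0.67,[-0.04,0.009,0],[0,0,0]],[0.67,[-0.04,0.009,0],[0,0,0]],[0.67,[-0.04,0.009,0],[0,0,0]],[0.67,[-0.04,0.009,0],[0,0,0]],[0.67,[-0.04,0.009,0],[0,0,0]],[0.67,[-0.04,0.009,0],[0,0,0]]])

```text
clock: 1.7
tool_pos: [0.3365, 0.341, 0.3035]
ee_rot: [-0.0, 0.612, 0.791, -0.0]
wrist_force: [0.7, 0.2, -0.1]
grip_width: 0.028
```

Request:
play_rows(increments=[[0.67,[-0.04,0.009,0.01],[0,0,0]],[0.67,[-0.04,0.009,0.015],[0,0,0]],[0.67,[-0.04,0.009,0.015],[0,0,0]],[0.67,[-0.04,0.009,0.02],[0,0,0]],[0.67,[-0.04,0.009,0.02],[0,0,0]],[0.67,[-0.04,0.009,0.02],[0,0,0]],[0.67,[-0.03,0.009,0.01],[0,0,0]],[0.67,[0,0,0],[0,0,0]]])

```text
clock: 2.5
tool_pos: [0.4653, 0.0944, 0.1922]
ee_rot: [-0.001, 0.614, 0.789, -0.001]
wrist_force: [-0.9, -0.2, -0.1]
grip_width: 0.0278
```

```bash
cat > go.py <<'E'
from h import *
from scipy.spatial.transform import Rotation as Ro
def delta(p):
    s=sensors.read_state();q=s['ee_rot'];R=Ro.from_quat([q[1],q[2],q[3],q[0]]).as_matrix()
    y=np.degrees(np.arctan2(R[1,1],R[0,1]));print('tool y yaw',y.round(2),'tilt z',R[:,2].round(3))
    print('shift in tool',(R.T@(np.array(p)-s['tool_pos'])).round(4))
E
python3 - <<'E'
from go import *
st();delta([.4713,.0725,.1175])
a=[cams.capture(n)['image'] for n in('scene','top')]
i=np.hstack([cv2.resize(a[0][90:290,310:490],None,fx=2.2,fy=2.2),cv2.resize(a[1][120:240,180:300],(400,440))]);save('bar1',i)
E
```

```text
clock 2.5
tool_pos [0.4653 0.0944 0.1922]
ee_rot [-0.001   0.6141  0.7893 -0.001 ]
wrist_force [-0.885  -0.2228 -0.0589]
grip_width 0.0278
qpos [-3.9200e-02 -3.2400e-02  2.0787e+00 -5.0000e-04  1.0982e+00 -2.8730e-01]
tool y yaw 14.23 tilt z [-0.003 -0.    -1.   ]
shift in tool [-0.0227  0.0006  0.0747]
```

View pics/bar1.png

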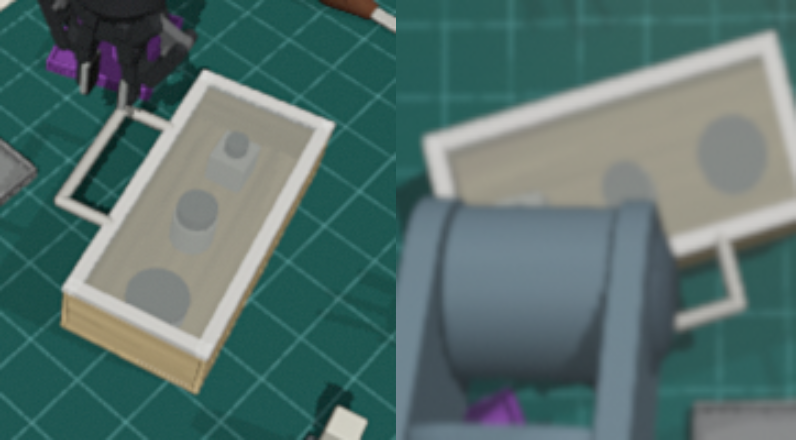

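The view shows the jaws about 22 mm short of the bar's middle and in line with it, and the flap is shut. I shift along the bar, descend and grip.

Request:
play_rows(increments=[[0.67,[-0.012,0,0],[0,0,0]],[0.67,[-0.011,0.001,0],[0,0,0]],[0.67,[0,0,0.015],[0,0,0]],[0.67,[0,0,0.015],[0,0,0]],[0.67,[0,0,0.015],[0,0,0]],[0.67,[0,0,0.015],[0,0,0]],[0.67,[0,0,0.015],[0,0,0]],[0.67,[0,0,0],[0,0,0]]])

```text
clock: 3.4
tool_pos: [0.4704, 0.075, 0.1174]
ee_rot: [-0.001, 0.612, 0.791, -0.001]
wrist_force: [-0.7, 0.1, -0.2]
grip_width: 0.0279
```

Request:
play_rows(increments=[[0.8,[0,0,0],[0,0,0]],[0.85,[0,0,0],[0,0,0]],[0.9,[0,0,0],[0,0,0]],[0.95,[0,0,0],[0,0,0]],[1,[0,0,0],[0,0,0]],[1,[0,0,0],[0,0,0]],[1,[0,0,0],[0,0,0]],[1,[0,0,0],[0,0,0]]])

```text
clock: 4.2
tool_pos: [0.4711, 0.0747, 0.1197]
ee_rot: [-0.001, 0.612, 0.791, -0.001]
wrist_force: [-6.2, -2.9, 6.3]
grip_width: 0.0092
```

Request:
play_rows(increments=[[1,[0,0.0005,-0.0125],[0,0,0]],[1,[0,0.0015,-0.0125],[0,0,0]],[1,[0,0.0025,-0.0125],[0,0,0]],[1,[0,0.003,-0.0125],[0,0,0]],[1,[0,0.004,-0.012],[0,0,0]],[1,[0,0.005,-0.012],[0,0,0]],[1,[0,0.006,-0.0115],[0,0,0]],[1,[0,0.0065,-0.011],[0,0,0]]])

```text
clock: 5.0
tool_pos: [0.498, 0.0818, 0.2167]
ee_rot: [-0.002, 0.612, 0.791, -0.003]
wrist_force: [-9.1, -4.2, 5.2]
grip_width: 0.009
```

Request:
play_rows(increments=[[1,[0,0.0065,-0.0105],[0,0,0]],[1,[0,0.008,-0.01],[0,0,0]],[1,[0,0.009,-0.009],[0,0,0]],[1,[0,0.0095,-0.0085],[0,0,0]],[1,[0,0.01,-0.008],[0,0,0]],[1,[0,0.0105,-0.007],[0,0,0]],[1,[0,0.011,-0.006],[0,0,0]],[1,[0,0.0115,-0.0055],[0,0,0]]])

```text
clock: 5.8
tool_pos: [0.5739, 0.1015, 0.283]
ee_rot: [0.001, 0.612, 0.791, 0.001]
wrist_force: [-1.9, -1.1, 2.9]
grip_width: 0.0091
```

Request:
play_rows(increments=[[1,[0,0.012,-0.0045],[0,0,0]],[1,[0,0.012,-0.0035],[0,0,0]],[1,[0,0.0125,-0.003],[0,0,0]],[1,[0,0.0125,-0.002],[0,0,0]],[1,[0,0.0125,-0.001],[0,0,0]],[1,[0,0.0125,0],[0,0,0]],[1,[0,0.013,0.001],[0,0,0]],[1,[0,0.013,0.002],[0,0,0]]])

```text
clock: 6.6
tool_pos: [0.6709, 0.1268, 0.2937]
ee_rot: [0.001, 0.612, 0.791, 0.001]
wrist_force: [-1.7, -0.1, 0.9]
grip_width: 0.0088
```

Run:
```python
from go import *
st();c=cams.capture('scene');save('open1',cv2.resize(c['image'][40:290,260:580],None,fx=2,fy=2))
```

```text
clock 6.6
tool_pos [0.6709 0.1268 0.2937]
ee_rot [0.0009 0.6121 0.7907 0.0012]
wrist_force [-1.6664 -0.1483  0.9186]
grip_width 0.0088
qpos [ 2.0900e-02  3.2690e-01  1.4770e+00  7.0000e-04  1.3348e+00 -2.3250e-01]
```

View pics/open1.png

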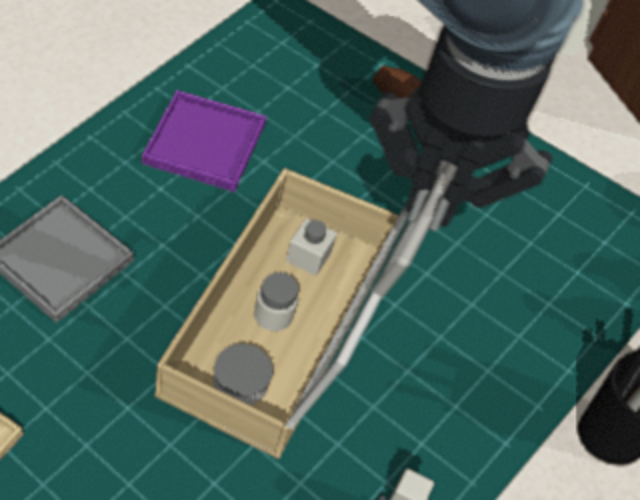

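The box is open and the flap is upright and slightly back, still held. The jar cap is at (278,290) in the crop, which is scene (399,185). I release and back off upward.

Request:
play_rows(increments=[[0.8,[0,0,0],[0,0,0]],[0.65,[0,0,0],[0,0,0]],[0.65,[0,0,0],[0,0,0]],[0.65,[0,0,0],[0,0,0]],[0.65,[0,0,-0.015],[0,0,0]],[0.65,[0,0,-0.025],[0,0,0]],[0.65,[0,0,-0.03],[0,0,0]],[0.65,[0,0,-0.01],[0,0,0]]])

```text
clock: 7.45
tool_pos: [0.671, 0.1263, 0.3764]
ee_rot: [0.003, 0.612, 0.791, 0.002]
wrist_force: [1.5, 0.4, 0.3]
grip_width: 0.0302
```

Request:
play_rows(increments=[[0.35,[0,-0.03,0],[0,0,0]],[0.35,[0,-0.045,0],[0,0,0]],[0.35,[0,-0.045,0],[0,0,0]],[0.35,[0,-0.045,0],[0,0,0]],[0.35,[0,-0.035,0],[0,0,0]],[0.35,[0,-0.02,0],[0,0,0]],[0.35,[0,0,0],[0,0,0]],[0.35,[0,0,0],[0,0,0]]])

```text
clock: 8.25
tool_pos: [0.4574, 0.0712, 0.3712]
ee_rot: [0.0, 0.612, 0.791, 0.0]
wrist_force: [0.8, 0.5, 0.7]
grip_width: 0.0554
```

Request:
play_rows(increments=[[0.35,[0,0,0],[0,0,0.14]],[0.35,[0,0,0],[0,0,0.14]],[0.35,[0,0,0],[0,0,0.14]],[0.35,[0,0,0],[0,0,0.14]],[0.35,[0,0,0],[0,0,0.14]],[0.35,[0,0,0],[0,0,0.14]],[0.35,[0,0,0],[0,0,0.14]],[0.35,[0,0,0],[0,0,0.14]]])

```text
clock: 9.05
tool_pos: [0.4582, 0.0714, 0.3707]
ee_rot: [-0.0, 0.94, 0.342, -0.0]
wrist_force: [-0.6, 0.3, -0.2]
grip_width: 0.0552
```

Request:
play_rows(increments=[[0.35,[0,0,0],[0,0,0.14]],[0.35,[0,0,0],[0,0,0.14]],[0.35,[0,0,0],[0,0,0.14]],[0.35,[0,0,0],[0,0,0.031]],[0.35,[0,0,0],[0,0,0]],[0.35,[0,0,0],[0,0,0]],[0.35,[0,0,0],[0,0,0]],[0.35,[0,0,0],[0,0,0]]])

```text
clock: 9.85
tool_pos: [0.4573, 0.0712, 0.3708]
ee_rot: [0.0, 0.992, 0.126, -0.0]
wrist_force: [-0.6, 0.1, 0.4]
grip_width: 0.0557
```

Run:
```python
from go import *
st();S=cams.capture('scene');T=cams.capture('top')
save('open2',np.hstack([cv2.resize(S['image'][60:290,310:500],None,fx=2,fy=2),cv2.resize(T['image'][110:225,180:315],(400,460))]))
# jar cap: depth-based points near scene pixel
for v in range(179,192,3): print(dep(S,399,v).round(4))
print('jar S',onz(S,399,185,.055)); delta([.5726,.0978,.084])
```

```text
clock 9.85
tool_pos [0.4573 0.0712 0.3708]
ee_rot [ 0.000e+00  9.920e-01  1.263e-01 -1.000e-04]
wrist_force [-0.5618  0.0569  0.4276]
grip_width 0.0557
qpos [-0.0912 -0.2641  1.9414 -0.      1.4644  1.2264]
[0.5658 0.107  0.0562]
[0.5702 0.1018 0.0558]
[0.575  0.0958 0.0567]
[0.5792 0.091  0.0557]
[0.582  0.0886 0.0511]
jar S [0.57443392 0.09685162 0.055     ]
tool y yaw -75.51 tilt z [ 0. -0. -1.]
shift in tool [0.1184 0.0031 0.2869]
```

View pics/open2.png

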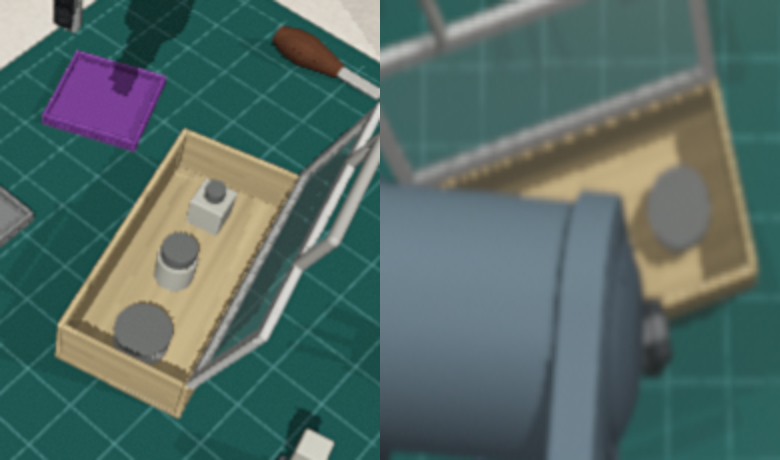

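The flap leans back on its stop. Bottle, jar and tin are undisturbed, and the jar cap is at about scene (400,184). I move over the jar and descend.

Request:
play_rows(increments=[[0.35,[0.025,0.001,0],[0,0,0]],[0.35,[0.035,0.001,0.02],[0,0,0]],[0.35,[0.035,0.001,0.03],[0,0,0]],[0.35,[0.018,0,0.03],[0,0,0]],[0.35,[0.005,0,0.03],[0,0,0]],[0.35,[0,0,0.03],[0,0,0]],[0.35,[0,0,0.02],[0,0,0]],[0.35,[0,0,0],[0,0,0]]])

```text
clock: 10.75
tool_pos: [0.5702, 0.0979, 0.2072]
ee_rot: [-0.001, 0.992, 0.126, -0.004]
wrist_force: [0.4, -0.9, 0.4]
grip_width: 0.0557
```

Run:
```python
from go import *
st();delta([.5732,.0978,.084]);S=cams.capture('scene')
save('desc',cv2.resize(S['image'][100:270,320:480],None,fx=3.5,fy=3.5))
```

```text
clock 10.75
tool_pos [0.5702 0.0979 0.2072]
ee_rot [-5.000e-04  9.920e-01  1.261e-01 -3.600e-03]
wrist_force [ 0.3598 -0.9208  0.405 ]
grip_width 0.0557
qpos [-0.0259  0.1898  1.8104 -0.      1.1487  1.292 ]
tool y yaw -75.51 tilt z [-0.007  0.    -1.   ]
shift in tool [0.0037 0.0011 0.1232]
```

View pics/desc.png

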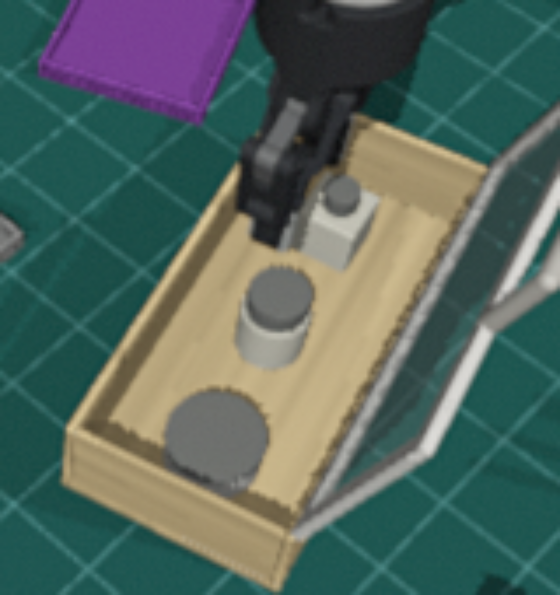

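The fingers straddle the line above the jar, with the cap at crop (280,297). I continue straight down and grip.

Request:
play_rows(increments=[[0.35,[0.002,0.001,0.01],[0,0,0]],[0.35,[0,0,0.02],[0,0,0]],[0.35,[0,0,0.02],[0,0,0]],[0.35,[0,0,0.02],[0,0,0]],[0.35,[0,0,0.02],[0,0,0]],[0.35,[0,0,0.02],[0,0,0]],[0.35,[0,0,0.013],[0,0,0]],[0.35,[0,0,0],[0,0,0]]])

```text
clock: 11.6
tool_pos: [0.5738, 0.0973, 0.0868]
ee_rot: [-0.0, 0.992, 0.126, -0.001]
wrist_force: [-0.3, 0.3, -1.2]
grip_width: 0.0553
```

Request:
play_rows(increments=[[0.4,[0,0,0],[0,0,0]],[0.45,[0,0,0],[0,0,0]],[0.5,[0,0,0],[0,0,0]],[0.55,[0,0,0],[0,0,0]],[0.6,[0,0,0],[0,0,0]],[0.7,[0,0,0],[0,0,0]],[0.7,[0,0,0],[0,0,0]],[0.7,[0,0,0],[0,0,0]]])

```text
clock: 12.4
tool_pos: [0.5752, 0.0974, 0.0892]
ee_rot: [0.0, 0.992, 0.126, 0.001]
wrist_force: [-0.9, 0.6, 6.1]
grip_width: 0.0391
```

Request:
play_rows(increments=[[0.7,[0,0,-0.005],[0,0,0]],[0.7,[0,0,-0.01],[0,0,0]],[0.7,[0,0,-0.02],[0,0,0]],[0.7,[0,0,-0.025],[0,0,0]],[0.7,[0,0,-0.025],[0,0,0]],[0.7,[0,0,-0.02],[0,0,0]],[0.7,[0,0,-0.01],[0,0,0]],[0.7,[0,0,0],[0,0,0]]])

```text
clock: 13.2
tool_pos: [0.5751, 0.0973, 0.2047]
ee_rot: [0.0, 0.992, 0.126, 0.002]
wrist_force: [0.2, 0.6, -0.9]
grip_width: 0.0392
```

Run:
```python
from go import *
st();delta([.4416,-.2247,.198]);S=cams.capture('scene')
save('lift',cv2.resize(S['image'][60:260,300:500],None,fx=3,fy=3))
```

```text
clock 13.2
tool_pos [0.5751 0.0973 0.2047]
ee_rot [3.000e-04 9.920e-01 1.261e-01 1.700e-03]
wrist_force [ 0.1803  0.5541 -0.9461]
grip_width 0.0392
qpos [-2.6600e-02  1.9920e-01  1.8044e+00 -1.0000e-04  1.1346e+00  1.2914e+00]
tool y yaw -75.51 tilt z [ 0.003 -0.    -1.   ]
shift in tool [-0.2098  0.2784  0.0063]
```

View pics/lift.png

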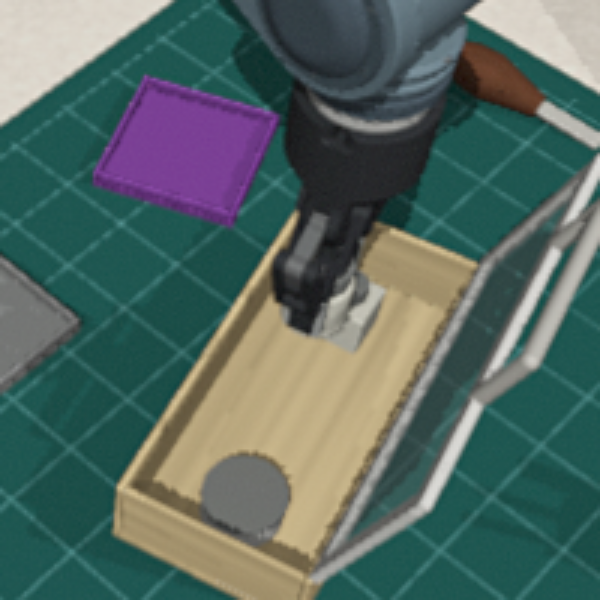

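The jar is upright in the jaws and clear of the box, with the bottle and tin left in place. Next is the carry to the tray.

Request:
play_rows(increments=[[0.7,[-0.008,0.01,0],[0,0,0]],[0.7,[-0.014,0.018,0],[0,0,0]],[0.7,[-0.018,0.024,0],[0,0,0]],[0.7,[-0.018,0.024,0],[0,0,0]],[0.7,[-0.018,0.024,0],[0,0,0]],[0.7,[-0.018,0.024,0],[0,0,0]],[0.7,[-0.018,0.024,0],[0,0,0]],[0.7,[-0.018,0.024,0],[0,0,0]]])

```text
clock: 14.05
tool_pos: [0.4896, -0.1029, 0.2013]
ee_rot: [-0.001, 0.992, 0.126, -0.001]
wrist_force: [-0.0, 0.4, -0.8]
grip_width: 0.0389
```

Request:
play_rows(increments=[[0.7,[-0.018,0.024,0],[0,0,0]],[0.7,[-0.018,0.024,0],[0,0,0]],[0.7,[-0.018,0.024,0],[0,0,0]],[0.7,[-0.016,0.02,0],[0,0,0]],[0.7,[-0.008,0.012,0.015],[0,0,0]],[0.7,[-0.002,0.002,0.02],[0,0,0]],[0.7,[0,0,0.015],[0,0,0]],[0.7,[0,0,0],[0,0,0]]])

```text
clock: 14.85
tool_pos: [0.438, -0.2233, 0.1494]
ee_rot: [-0.003, 0.992, 0.126, -0.003]
wrist_force: [-0.5, -0.4, -0.5]
grip_width: 0.0391
```

Run:
```python
from go import *
st();delta([.4416,-.2247,.0882]);S=cams.capture('scene')
save('over',cv2.resize(S['image'][150:330,140:320],None,fx=3,fy=3))
```

```text
clock 14.85
tool_pos [ 0.438  -0.2233  0.1494]
ee_rot [-0.0028  0.9921  0.1256 -0.0027]
wrist_force [-0.4944 -0.3648 -0.4937]
grip_width 0.0391
qpos [-7.0260e-01  8.4200e-02  2.0524e+00 -2.0000e-04  1.0127e+00  6.1650e-01]
tool y yaw -75.57 tilt z [-0.006  0.005 -1.   ]
shift in tool [0.0035 0.0026 0.0612]
```

View pics/over.png

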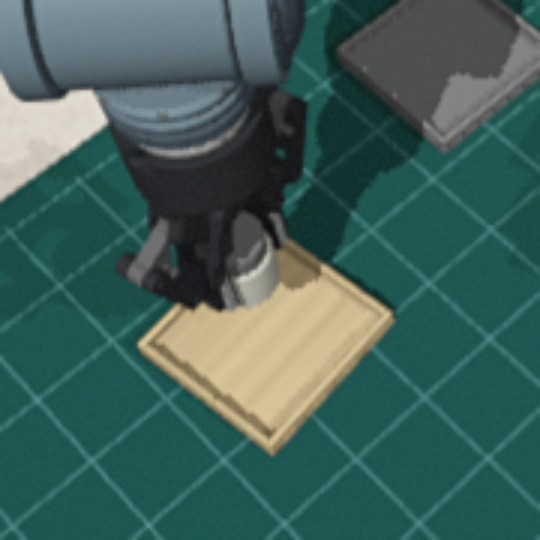

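The jar is upright over the plywood tray, with its base about 60 mm above the floor. I lower it and then creep.

Request:
play_rows(increments=[[0.7,[0.002,0.001,0.005],[0,0,0]],[0.7,[0.001,0.001,0.012],[0,0,0]],[0.7,[0,0,0.012],[0,0,0]],[0.7,[0,0,0.012],[0,0,0]],[0.7,[0,0,0.008],[0,0,0]],[0.7,[0,0,0.003],[0,0,0]],[0.7,[0,0,0],[0,0,0]],[0.7,[0,0,0],[0,0,0]]])

```text
clock: 15.7
tool_pos: [0.4442, -0.2257, 0.1012]
ee_rot: [0.0, 0.992, 0.126, 0.0]
wrist_force: [0.3, -0.0, -0.1]
grip_width: 0.0391
```

Request:
play_rows(increments=[[0.7,[0,0,0.001],[0,0,0]],[0.7,[0,0,0.001],[0,0,0]],[0.7,[0,0,0.001],[0,0,0]],[0.7,[0,0,0.001],[0,0,0]],[0.7,[0,0,0.001],[0,0,0]],[0.7,[0,0,0],[0,0,0]],[0.7,[0,0,0],[0,0,0]],[0.7,[0,0,0],[0,0,0]]])

```text
clock: 16.5
tool_pos: [0.4439, -0.2255, 0.0959]
ee_rot: [0.0, 0.992, 0.126, 0.0]
wrist_force: [-0.4, 0.4, -0.7]
grip_width: 0.0389
```

Request:
play_rows(increments=[[0.7,[0,0,0.001],[0,0,0]],[0.7,[0,0,0.001],[0,0,0]],[0.7,[0,0,0.001],[0,0,0]],[0.7,[0,0,0.001],[0,0,0]],[0.7,[0,0,0.001],[0,0,0]],[0.7,[0,0,0.001],[0,0,0]],[0.7,[0,0,0],[0,0,0]],[0.7,[0,0,0],[0,0,0]]])

```text
clock: 17.3
tool_pos: [0.444, -0.2255, 0.0899]
ee_rot: [0.0, 0.992, 0.126, 0.0]
wrist_force: [-0.0, -0.3, -0.7]
grip_width: 0.0392
```

Request:
play_rows(increments=[[0.7,[0,0,0.001],[0,0,0]],[0.7,[0,0,0.001],[0,0,0]],[0.7,[0,0,0],[0,0,0]],[0.7,[0,0,0],[0,0,0]],[0.7,[0,0,0],[0,0,0]],[0.7,[0,0,0],[0,0,0]],[0.7,[0,0,0],[0,0,0]],[0.7,[0,0,0],[0,0,0]]])

```text
clock: 18.1
tool_pos: [0.444, -0.2256, 0.0882]
ee_rot: [0.0, 0.992, 0.126, -0.0]
wrist_force: [-3.4, 2.1, 5.4]
grip_width: 0.039
```

The wrist reads 5.4 N upward, so the jar is on the floor at the predicted height. I release slowly and retreat up.

Request:
play_rows(increments=[[0.5,[0,0,0],[0,0,0]],[0.47,[0,0,0],[0,0,0]],[0.43,[0,0,0],[0,0,0]],[0.38,[0,0,0],[0,0,0]],[0.35,[0,0,0],[0,0,0]],[0.35,[0,0,0],[0,0,0]],[0.35,[0,0,0],[0,0,0]],[0.35,[0,0,0],[0,0,0]]])

```text
clock: 18.9
tool_pos: [0.4439, -0.2255, 0.0879]
ee_rot: [-0.0, 0.992, 0.126, 0.0]
wrist_force: [-0.1, 0.5, 0.3]
grip_width: 0.0558
```

Request:
play_rows(increments=[[0.35,[0,0,-0.005],[0,0,0]],[0.35,[0,0,-0.01],[0,0,0]],[0.35,[0,0,-0.02],[0,0,0]],[0.35,[0,0,-0.03],[0,0,0]],[0.35,[0,0,-0.03],[0,0,0]],[0.35,[0,0,-0.02],[0,0,0]],[0.35,[0,0,0],[0,0,0]],[0.35,[0,0,0],[0,0,0]]])

```text
clock: 19.7
tool_pos: [0.4439, -0.2255, 0.2033]
ee_rot: [0.0, 0.992, 0.126, 0.0]
wrist_force: [-0.3, 0.6, -0.0]
grip_width: 0.0555
```

Request:
play_rows(increments=[[0.35,[-0.02,0,-0.02],[0,0,0]],[0.35,[0,-0.03,-0.01],[0,0,0]],[0.35,[0,-0.04,0],[0,0,0]],[0.35,[0,-0.04,0],[0,0,0]],[0.35,[0,-0.04,0],[0,0,0]],[0.35,[0,-0.02,0],[0,0,0]],[0.35,[0,0,0],[0,0,0]],[0.35,[0,0,0],[0,0,0]]])

```text
clock: 20.5
tool_pos: [0.3817, -0.0658, 0.232]
ee_rot: [-0.0, 0.992, 0.126, -0.001]
wrist_force: [0.2, -0.6, 0.3]
grip_width: 0.0552
```

Run:
```python
from go import *
st();S=cams.capture('scene');T=cams.capture('top')
save('end',np.hstack([cv2.resize(S['image'][180:320,170:310],(400,400)),cv2.resize(T['image'][170:270,325:425],(400,400))]))
```

```text
clock 20.5
tool_pos [ 0.3817 -0.0658  0.232 ]
ee_rot [-3.000e-04  9.920e-01  1.264e-01 -7.000e-04]
wrist_force [ 0.2376 -0.5532  0.2984]
grip_width 0.0552
qpos [-4.6550e-01 -3.4450e-01  2.2610e+00 -3.0000e-04  1.2265e+00  8.5180e-01]
```

View pics/end.png

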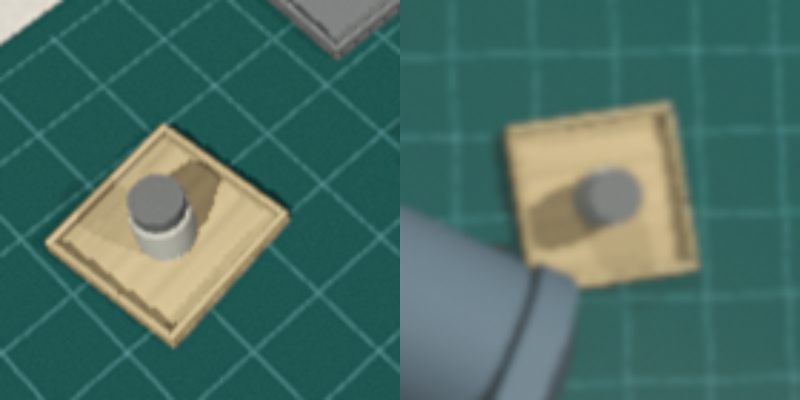

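The jar stands upright near the tray's centre in both views, and the robot is clear. I hand the job in.

```bash
python3 -c "
from h import *
order.finish_job()"
```

```text
the job is handed in; nothing more can be done
```

The round screw-top jar is standing upright on the floor of the plywood tray, near its centre, and the job is handed in at about 20.5 s of the 56 s allowed. The hand-in call gave no verdict.

- **Flap:** I gripped the pull bar from above, swung the flap round its arc to about 1.75 rad (worked out from the tool's travel) and let go. The next picture showed it leaning back open by itself.
- **Jar:** I took it by its sides, from between the square bottle and the flat tin, and both of those stayed where they were. I carried it upright and lowered it in 1 mm steps. The wrist read about 5 N upward at the predicted height of 88 mm, and only then did I open the jaws.
- **Last checks:** Both camera views show the jar upright near the tray's centre, with the gripper well clear. The tool let go about 2–3 mm from the tray centre I had measured.
- **Disagreements:** The two cameras differed by 3–6 mm on where the jar, bar and tray were, so I used values between them. The tool also rose 2–5 mm while gripping, with about 6 N on the wrist; I took this for the pads swinging forward and allowed for it in the set-down height.

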